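Find the new whetstone by weight

TASK

One of the two closed whetstone cases on the sloping rack holds a new stone, the other a worn one about half its total weight. Feel their weight in turn: lift the left one (left as seen from the robot) a good 8 cm off the rack for a moment and put it back in its place, then lift the right one likewise. Then set the heavier case down gently (not dropped), flat and right way up, lengthwise and wholly on the black rubber mat of the cutting board, leave the lighter one in its own place on the rack, and disturb nothing else.

Things in the scene. Friction and masses are not known exactly. Their poses are not given: they have to be found in the camera images.
- rack: fixed wooden rack, 370 mm wide (y), origin on the counter below the deck's centre; x to its rear (away from the robot), y left, z up. The deck slopes 30 degrees about y: it rises to +x, passes through (0, 0, 95) mm, its normal is (-0.5, 0, 0.866), leaning to the front; it reaches 59 mm down and 65 mm up the slope from there. Nothing stands above it
- place_left (a point): the left case's place, at (0, 100, 95) mm in the rack's frame: the point of the deck's surface under the centre of the case's underside resting on its two stops; axes as the rack's. The stops, 18 mm high and 16 wide, touch the case's lower long side 60 mm either side of its middle; between them that side is free. Put back some mm up the slope, a case clears them
- place_right (a point): the right case's place, at (0, -100, 95) mm in the rack's frame, with stops like the left one's; between the two cases 20 to 60 mm of deck is free
- case_left: the left (+y) case: closed, grey plastic, black seam, steel clasps on its ends; 160 long (y) x 58 wide (x) x 45 mm high (z), origin at the centre of its underside. Lies flat on the slope, length across it, against its two stops, up to 10 mm to a side of its place; x points up the slope, z leans 30 degrees to the rack's front. Holds 30 N of grip across its width; a stone inside has a few mm of play
- case_right: the right (-y) case, outwardly the same as the left one in looks, size, origin, axes and lie. Which is heavier changes from start to start: the heavier weighs 0.53 to 0.68 kg with its stone, the lighter 0.26 to 0.35 kg
- board: fixed wooden cutting board, 260 (x) x 300 (y) x 24 mm high, with a black rubber mat 140 (x) x 220 (y) x 3 mm on its near part; origin at the centre of its underside on the counter
- mat (a point): centre of the rubber mat's upper face, 27 mm above the counter, 45 mm to -x of the board's centre; axes as the board's: x across the mat (140 mm), y along it (220 mm), z up
- knife: loose chef's knife, 280 mm long (its y), black handle and steel blade, 16 mm high, lying on the board's far strip about 85 mm to +x of the board's centre, along the board's y; origin under the middle. Leave alone
- jar: loose closed jar, 68 mm across, 120 mm tall, standing on the counter beyond the work; origin at the centre of its underside. Leave alone
- turner: loose kitchen turner lying on the counter beyond the rack; about 0.3 m long, low. Leave alone
Things that resemble listed ones, but are neither listed nor needed, are in the scene too. What is shaped like the case_right but green or yellow is not meant.

How it is judged (in metres and radians):
On the way, in this order (a step that is already met when the one before it is completed fails the run):
1. the left case has been lifted at least 40 mm above its place for 0.3 s (z of case_left in the frame of place_left above 0.04 m), for 0.3 s.
2. with the left case back in its place, the right case has been lifted at least 40 mm above its own for 0.3 s (z of case_right in the frame of place_right above 0.04 m and distance between case_left and place_left below 0.035 m and angle between case_left's own z axis and vertical between 0.4 and 0.65 rad), for 0.3 s.
At the end, for the whole second after the job is handed in: The heavier case (load on the board over 4.3 N) rests right way up on the mat (0.12 rad), centred within 42 mm across and 32 mm along, length within 0.3 rad of the mat's; the lighter lies on the rack's slope within 35 mm of its own place; both at rest (((x of case_left in the frame of mat between -0.042 and 0.042 m and y of case_left in the frame of mat between -0.032 and 0.032 m and z of case_left in the frame of mat between -0.004 and 0.008 m and angle between case_left's own z axis and vertical below 0.12 rad and angle between the y axis of case_left and the y axis of mat, either way round below 0.3 rad and contact force between case_left and board above 4.3 N and linear speed of each of case_left, case_right below 0.02 m/s and distance between case_right and place_right below 0.035 m and angle between case_right's own z axis and vertical between 0.4 and 0.65 rad) or (x of case_right in the frame of mat between -0.042 and 0.042 m and y of case_right in the frame of mat between -0.032 and 0.032 m and z of case_right in the frame of mat between -0.004 and 0.008 m and angle between case_right's own z axis and vertical below 0.12 rad and angle between the y axis of case_right and the y axis of mat, either way round below 0.3 rad and contact force between case_right and board above 4.3 N and linear speed of each of case_right, case_left below 0.02 m/s and distance between case_left and place_left below 0.035 m and angle between case_left's own z axis and vertical between 0.4 and 0.65 rad))); the robot touches nothing.
It fails at once if the knife, the jar or the turner was moved by more than 40 mm (distance of any of knife, jar, turner from where it was at the start of the episode above 0.04 m).
It fails at once if a case was dropped or slammed on the mat: faster than 0.5 m/s within 30 mm above it ((horizontal distance between case_left and mat below 0.1 m and z of case_left in the frame of mat below 0.03 m and linear speed of case_left above 0.5 m/s) or (horizontal distance between case_right and mat below 0.1 m and z of case_right in the frame of mat below 0.03 m and linear speed of case_right above 0.5 m/s)).
It also fails if it takes over 72 s, if anything falls off the work surface, if the arm or the gripper's body presses on something with over 40 N, if the wrist force passes 120 N, or if a joint passes its speed limit or range.

ROBOT

A 7-joint arm with a two-finger parallel gripper is mounted at the origin on the work surface. World frame = base frame: x ahead of the robot, y to its left, z up, the work surface at z = 0. Lengths are in mm, angles in rad, forces in N, time in s.
With the tool pointing down it reaches from about 350 to 900 mm from the base axis. Payload 8.1 kg.
Tool frame: the origin (TCP) lies midway between the tips of the shut fingers; the grasp point (between the pads) lies 19 mm behind it; z points along the fingers, y is the line along which they close (so a half turn about z gives the same grasp; the last joint's range is limited). The gripper opens to 92 mm and grips with 3 to 60 N. Pads are 19 mm wide; open, the fingers measure 130 mm over their backs; the gripper's body (75 mm by 190 mm) begins 47 mm behind the grasp point.
Start: joints at [1.239, 0.434, 0.025, 1.573, -0.012, 1.134, -0.075], TCP at [141.73, -608.733, 200.842] pointing down, gripper open.
Joint ranges: [-2.62, 2.62], [-0.44, 2.09], [-1.27, 1.32], [0.08, 2.57], [-1.32, 4.46], [0.12, 2], [-2.74, 2.74]. Speed limits (rad/s): [2.22, 2.22, 3.01, 3.01, 3.14, 3.14, 3.14].

INTERFACE

Orientations are given as [roll, pitch, yaw] about the fixed x, y, z axes, in that order (R = Rz(yaw) Ry(pitch) Rx(roll)).
In Python, from station import monitor, eyes, ticket, spotter gives the robot as it stands.
- The arm moves only by the tool step_arm, never from a script. Its argument "motion" is a list of rows, each a list of 6 numbers: the shift along the tool's x, y, z as a fraction of full scale, then the turn, a rotation vector about the tool's x, y, z as a fraction of full scale. A call has exactly 8 rows; each row shifts and turns the commanded pose from where the row before left it, along the tool's axes as they then stand; what a row does not reach is not made up. Full scale, the value 1, is 400 mm for a shift and 0.5 rad for a turn. A row lasts 1/8 s, in which the tool goes at most 62.5 mm and 10.7 degrees, less where a joint would pass 70% of its speed; a pose out of reach is approached as far as the arm can. A call with a number of a shift or a turn outside -1 to 1 is refused whole. A call with a gripper value outside its range is refused whole. "jaw" is the closure, from 0 (fully open) to 1 (shut), set as the call begins (left out, the last holds). The fingers move at their own pace and stop on an object; "squeeze" is the grip in N (left out, the last holds). Time passes only in rows, so rows that do not move let the fingers close, or fill a call up. It gives the time, the measured TCP pose, the force, the opening and the grip force at its end, in the units of the state.
- monitor.read_state(): the state, without advancing time (a new reading comes with each control period).
- eyes.grab_frame(name): name is "side" or "top" or "wrist"; returns a dict with "frame" (384x512x3 uint8, red, green, blue), "intrinsics" (3x3 intrinsics, pixels), "k1" (the pictures are not rectified: a ray, as slopes to the right and down, at radius r is drawn at 1 + k1 r^2 times it, then the intrinsics apply), "view" (4x4, takes a point from world to camera coordinates). Camera axes: x right, y down, z forward; pixel columns grow to the right and rows downward; lengths in mm; the calibration is good to about 2 mm. A picture is of the moment at which its call begins. There is no depth.
- ticket.hand_in(): hands the job in; it is judged then, once.
Trained networks look in a picture, given as the dict that the camera call returned (one of the last four; its "shot" number tells which), for a name from the list of things; names that differ only in an ending like _2 or _b are one class to them, and where a whole thing is asked for, a point or a joint stands for the part that bears it (a point fixed in the world has none). Each returns a list of dicts, best first, with "p" (0 to 1); they miss things now and then, are a little off and sometimes report something else, mostly with a low value. They report only what shows in the picture. A call takes as long as a camera call. They do not tell look-alikes from the thing itself.
- spotter.silhouettes(picture, label): "mask" (384x512 bool, what is visible of it).
- spotter.landmark_of(picture, label): "position" ([x, y, z] in mm, in world coordinates, good to about 4 mm: a listed point, or the origin of a listed thing).
The state is a dict: "time_s": time; "joints": joint angles; "joint_velocities": joint speeds; "tau": joint torques, N m; "tcp_pos": TCP position; "tcp_rot": TCP orientation; "force": force on the tool from outside, world axes, zero at the start; "moment": the same for the moment, N m; "grip_width": finger opening in mm; "grasp_force": force on a finger pad.
Only numpy, scipy, OpenCV 4.12 (cv2) and the standard library are available. Lean on these libraries where they do the work, as an engineer would, in place of code of your own. Each camera call takes 0.05 s, during which the arm holds its last target. There are 200 camera calls.

## Working session

There is one attempt and no reset: what is moved stays moved. The work goes in short steps, Python scripts to look and compute and a tool call to move; the robot and the scene stay as the last step left them, time stands still between calls to the robot, and variables do not carry over. Pictures are saved under pics/ and viewed, at most 10 in all, crops included, and the job is handed in when it is done.

Besides the shell and the picture viewer there is one more tool, called after ">>>" as name(argument=value, ...), one argument or row to a line, values as JSON. step_arm: Moves the arm, as the interface text tells. Its arguments: {"type":"object","properties":{"motion":{"type":"array"},"jaw":{"type":"number"},"squeeze":{"type":"number"}},"required":["motion"]}

```bash
ls; mkdir -p pics; cat > h.py <<'E'
import numpy as np, cv2
from station import monitor, eyes, ticket, spotter
E
python3 - <<'E'
from h import *
s=monitor.read_state(); print(s)
ims=[]
for n in ("top","side"):
    f=eyes.grab_frame(n); cv2.imwrite(f"pics/{n}0.png",f["frame"][:,:,::-1])
    print(n,f["intrinsics"].tolist(),f["k1"],f["view"].round(3).tolist() if hasattr(f["view"],'round') else f["view"])
    for l in ("rack","place_left","place_right","case_left","case_right","board","mat","knife","jar","turner"):
        print(l,[(np.round(d["position"]).tolist(),round(d["p"],2)) for d in spotter.landmark_of(f,l)])
        if l.startswith("case") or l in("mat",): print('  mask',[(np.argwhere(d["mask"]).mean(0).round()[::-1].tolist(),int(d["mask"].sum()),round(d["p"],2)) for d in spotter.silhouettes(f,l)])
E
```

```text
pics
{'time_s': 0.0, 'joints': array([ 1.23936385,  0.43524572,  0.02499762,  1.57413985, -0.01161149,
        1.13404506, -0.07509272]), 'joint_velocities': array([ 5.33831843e-04, -4.43005629e-04, -8.84832538e-04,  5.94783448e-06,
        3.38786480e-04,  1.80131614e-03, -4.22434408e-04]), 'tau': array([-3.44442060e-04, -6.67846942e+01,  9.85129885e-01, -3.14457536e+01,
       -6.05356484e-02,  4.29572293e-02,  2.06328800e-04]), 'tcp_pos': array([ 141.56627183, -608.14225798,  200.01467136]), 'tcp_rot': array([-3.13990688e+00,  1.52668875e-04,  2.28742398e-01]), 'force': array([ 0.28456855, -0.47709147, -0.50520647]), 'moment': array([-0.02913594,  0.0387139 , -0.01880975]), 'grasp_force': 0.0, 'grip_width': 91.55891062900801}
top [[352.7909527247362, 0.0, 245.0929614813429], [0.0, 352.7909527247362, 193.714867198318], [0.0, 0.0, 1.0]] 0.03346081287838227 [[-0.012, -1.0, -0.019, -46.245], [-0.982, 0.016, -0.19, 559.065], [0.19, 0.016, -0.982, 1070.318], [0.0, 0.0, 0.0, 1.0]]
rack [([568.0, -208.0, 2.0], 0.64)]
place_left [([593.0, -108.0, 91.0], 0.83)]
place_right [([543.0, -304.0,
[... 673 characters left out ...]
8266393 [[-0.936, -0.353, -0.009, 517.228], [-0.179, 0.496, -0.85, 205.757], [0.304, -0.794, -0.527, 895.303], [0.0, 0.0, 0.0, 1.0]]
rack [([566.0, -205.0, -2.0], 0.69)]
place_left [([591.0, -108.0, 98.0], 0.65)]
place_right [([541.0, -305.0, 99.0], 0.71)]
case_left [([591.0, -115.0, 96.0], 0.77)]
  mask []
case_right [([541.0, -291.0, 94.0], 0.84), ([324.0, -241.0, 43.0], 0.73), ([374.0, -463.0, 45.0], 0.59)]
  mask [([348.0, 164.0], 859, 0.72), ([295.0, 153.0], 773, 0.71), ([351.0, 197.0], 914, 0.68)]
board [([513.0, 267.0, 0.0], 0.58)]
mat [([473.0, 250.0, 32.0], 0.63)]
  mask [([231.0, 311.0], 11789, 0.88)]
knife []
jar [([798.0, 73.0, 1.0], 0.96), ([476.0, 250.0, 31.0], 0.42)]
turner []
```

View pics/top0.png

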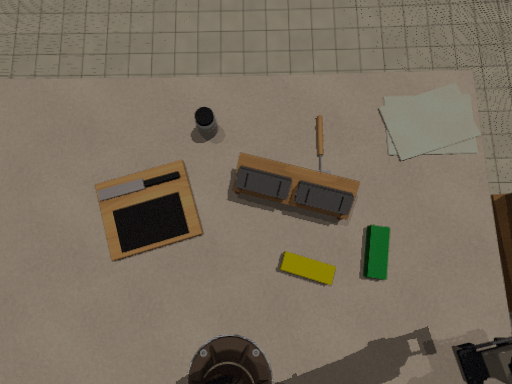

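View pics/side0.png

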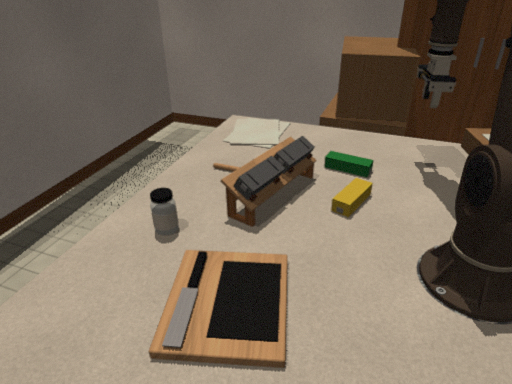

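Top view: the two grey cases lie on the rack at (263,183), the left one, and (324,198), the right one. The look-alikes are green at (376,252) and yellow at (308,268), both on the counter and of excluded colours. The mat is at (150,222), the knife beside it and the jar at (206,122). The rack points from both cameras agree within 4 mm and are 203 mm apart, against 200 expected.

```bash
cat > h.py <<'E'
import numpy as np, cv2
from scipy.spatial.transform import Rotation as Ro
from station import monitor, eyes, ticket, spotter
YR=-0.249; RC=np.array([567,-206.4,0])
RR=Ro.from_euler('z',YR).as_matrix()
S=RR@Ro.from_euler('y',-np.pi/6).as_matrix()      # slope axes: x up slope, y left, z normal
def tool(C):   # tool rotation for a case of axes C: z down case normal, y along case x
    return np.column_stack([C[:,1],C[:,0],-C[:,2]])
def slope(y,n,up=0): return RC+RR@[0,y,95]+S@[up,0,n]
def rows(p0,R0,p1,R1,n):
    w=Ro.from_matrix(R0.T@R1).as_rotvec()/n
    M=sum(R0@Ro.from_rotvec(k*w).as_matrix() for k in range(n))
    v=np.linalg.solve(M,p1-p0); return np.r_[v/400,w/.5].round(4)
def cur():
    s=monitor.read_state(); return s["tcp_pos"],Ro.from_euler('xyz',s["tcp_rot"]).as_matrix()
def project(f,P):
    q=f["view"][:3,:3]@np.asarray(P,float)+f["view"][:3,3]; u=q[:2]/q[2]; u=u*(1+f["k1"]*(u@u))
    K=f["intrinsics"]; return np.array([K[0,0]*u[0]+K[0,2],K[1,1]*u[1]+K[1,2]])
def plane(f,uv,z):
    K=f["intrinsics"]; d=np.array([(uv[0]-K[0,2])/K[0,0],(uv[1]-K[1,2])/K[1,1]]); u=d.copy()
    for _ in range(10): u=d/(1+f["k1"]*(u@u))
    R,t=f["view"][:3,:3],f["view"][:3,3]; c=-R.T@t; r=R.T@np.r_[u,1]
    return c+r*(z-c[2])/r[2]
E
python3 - <<'E'
from h import *
f=eyes.grab_frame("top")
m=spotter.silhouettes(f,"mat")[0]["mask"]
c=np.argwhere(m&(f["frame"].max(2)<45))[:,::-1]
P=np.array([plane(f,x,27)[:2] for x in c],np.float32); r=cv2.minAreaRect(P); print("mat",r)
im=f["frame"].copy()
def box(o,A,dx,dy,z,col):
    q=[project(f,o+A@[a*dx/2,b*dy/2,z]).round().astype(int)*3 for a,b in((1,1),(1,-1),(-1,-1),(-1,1))]
    cv2.polylines(im,[np.array(q)],True,col,1)
im=cv2.resize(im,None,fx=3,fy=3)
box(slope(96.5,0),S,58,160,45,(255,0,0)); box(slope(-90,0),S,58,160,45,(0,255,0))
box(slope(0,0,3),S,124,370,0,(0,0,255))
MM=Ro.from_euler('z',.245).as_matrix(); box(np.array([r[0][0],r[0][1],27.]),MM,140,220,0,(255,255,0))
im=im[450:800,250:1100]; cv2.imwrite("pics/ov.png",im[:, :800,::-1]);
T=tool(S);p,R=cur()
a=rows(p,R,np.array([400,-330,330.]),Ro.from_euler('xyz',[np.pi,0,.8]).as_matrix(),8); print(a.tolist())
print(Ro.from_matrix(T).as_euler('xyz'),slope(96.5,115))
E
```

```text
mat ((503.87127685546875, 251.29745483398438), (187.83255004882812, 235.74331665039062), 15.899133682250977)
[0.1133, -0.0407, -0.0404, 0.0, 0.0, -0.1428]
[2.61799388 0.         1.32179633] [535.05430798 -98.70611549 194.59292144]
```

View pics/ov.png

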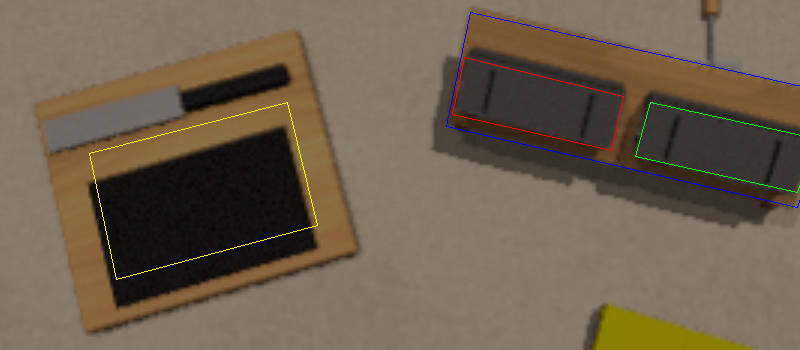

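The overlay fits: the red and green boxes lie on the case lids, and the blue one on the deck. The mat mask had taken in the knife handle. The mat's real outline is centred about (205,215) in the crop, which agrees with the landmark (474,250) and a yaw of 0.245.

>>> step_arm(
  motion=[
    [0.11,-0.04,-0.04,0,0,-0.14],
    [0.11,-0.04,-0.04,0,0,-0.14],
    [0.11,-0.04,-0.04,0,0,-0.14],
    [0.11,-0.04,-0.04,0,0,-0.14],
    [0.11,-0.04,-0.04,0,0,-0.14],
    [0.11,-0.04,-0.04,0,0,-0.14],
    [0.11,-0.04,-0.04,0,0,-0.14],
    [0.11,-0.04,-0.04,0,0,-0.14],
  ],
  jaw=0,
)

```text
time_s: 2.5
tcp_pos: [394.1, -336.4, 329.4]
tcp_rot: [3.141, 0.0, 0.791]
force: [0.6, 0.3, 0.3]
grip_width: 91.9
grasp_force: 0.0
```

```bash
python3 - <<'E'
from h import *
p,R=cur(); print(monitor.read_state()["time_s"],p)
print(rows(p,R,slope(96.5,120),tool(S),8).tolist())
E
```

```text
2.5 [ 394.07602746 -336.39462083  329.43518568]
[0.0852, -0.0116, 0.0417, -0.1277, 0.0348, -0.1296]
```

>>> step_arm(
  motion=[
    [0.085,-0.0115,0.0415,-0.128,0.035,-0.13],
    [0.085,-0.0115,0.0415,-0.128,0.035,-0.13],
    [0.085,-0.0115,0.0415,-0.128,0.035,-0.13],
    [0.085,-0.0115,0.0415,-0.128,0.035,-0.13],
    [0.085,-0.0115,0.0415,-0.128,0.035,-0.13],
    [0.085,-0.0115,0.0415,-0.128,0.035,-0.13],
    [0.085,-0.0115,0.0415,-0.128,0.035,-0.13],
    [0.085,-0.0115,0.0415,-0.128,0.035,-0.13],
  ],
)

```text
time_s: 3.5
tcp_pos: [532.5, -99.1, 199.2]
tcp_rot: [2.614, -0.001, 1.323]
force: [0.5, -1.5, -0.6]
grip_width: 91.6
grasp_force: 0.0
```

```bash
python3 - <<'E'
from h import *
s=monitor.read_state(); p,R=cur(); print(s["time_s"],p,s["joints"].round(2),s["force"])
print(rows(p,R,slope(96.5,9),tool(S),6).tolist())
f=eyes.grab_frame("wrist"); im=cv2.resize(f["frame"],None,fx=1.5,fy=1.5)
q=[project(f,slope(96.5,45)+S@[a*29,b*80,0]) for a,b in((1,1),(1,-1),(-1,-1),(-1,1))]
cv2.polylines(im,[(np.array(q)*1.5).round().astype(int)],True,(255,0,0),1)
cv2.imwrite("pics/w1.png",im[:,:,::-1])
for l in("case_left","place_left"): print(l,[(((d["position"]-RC)@RR).round(1).tolist(),round(d["p"],2)) for d in spotter.landmark_of(f,l)])
E
```

```text
3.5 [532.51176914 -99.09762771 199.19871745] [ 0.46  0.07 -0.48  2.24  0.48  0.36 -0.67] [ 0.5419116  -1.5497302  -0.61193385]
[0.0004, -0.0002, 0.0463, 0.0013, -0.0005, 0.0003]
case_left [([3.5, 98.1, 94.5], 0.74)]
place_left []
```

View pics/w1.png

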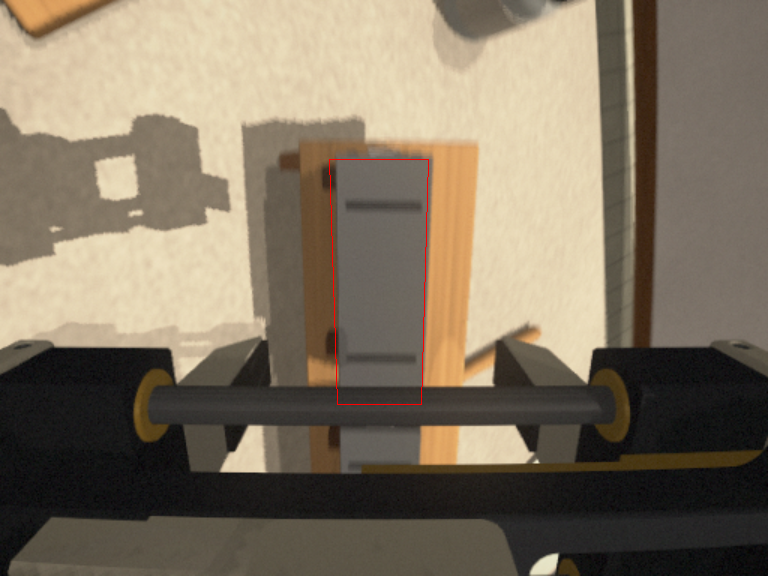

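The wrist view shows the left case under the fingers, lid at (335-425, 155-405 px), with the finger pads clear on both sides. The case sits about 2 mm further up the slope than predicted, so I shift by that amount and descend.

>>> step_arm(
  motion=[
    [0,0.001,0.046,0.001,0,0],
    [0,0.001,0.046,0.001,0,0],
    [0,0.001,0.046,0.001,0,0],
    [0,0.001,0.046,0.001,0,0],
    [0,0.001,0.046,0.001,0,0],
    [0,0,0.046,0.001,0,0],
    [0,0,0,0,0,0],
    [0,0,0,0,0,0],
  ],
)

```text
time_s: 4.65
tcp_pos: [587.5, -115.0, 105.3]
tcp_rot: [2.619, 0.0, 1.32]
force: [0.3, -0.6, -0.5]
grip_width: 91.8
grasp_force: 0.0
```

```bash
python3 - <<'E'
from h import *
s=monitor.read_state(); p,R=cur(); print(s["time_s"],(p-slope(96.5,0))@S,s["force"],s["tcp_rot"])
E
```

```text
4.65 [ 2.8364431  -2.8516467  10.23335594] [ 0.34899514 -0.62692829 -0.50081121] [2.61904955e+00 1.38435719e-04 1.32005027e+00]
```

Now I close at 30 N and watch the width.

>>> step_arm(
  motion=[
    [0,0,0,0,0,0],
    [0,0,0,0,0,0],
    [0,0,0,0,0,0],
    [0,0,0,0,0,0],
    [0,0,0,0,0,0],
    [0,0,0,0,0,0],
    [0,0,0,0,0,0],
    [0,0,0,0,0,0],
  ],
  jaw=1,
  squeeze=28,
)

```text
time_s: 5.65
tcp_pos: [586.7, -114.3, 104.2]
tcp_rot: [2.621, -0.0, 1.321]
force: [-5.8, 0.3, 4.8]
grip_width: 57.8
grasp_force: 28.0
```

>>> step_arm(
  motion=[
    [0,0,-0.02,0,0,0],
    [0,0,-0.04,0,0,0],
    [0,0,-0.045,0,0,0],
    [0,0,-0.045,0,0,0],
    [0,0,-0.045,0,0,0],
    [0,0,-0.045,0,0,0],
    [0,0,-0.02,0,0,0],
    [0,0,0,0,0,0],
  ],
)

```text
time_s: 6.65
tcp_pos: [536.2, -101.8, 194.3]
tcp_rot: [2.621, 0.0, 1.32]
force: [-0.5, 0.4, -5.5]
grip_width: 57.3
grasp_force: 28.0
```

>>> step_arm(
  motion=[
    [0,0,0,0,0,0],
    [0,0,0,0,0,0],
    [0,0,0,0,0,0],
    [0,0,0,0,0,0],
    [0,0,0,0,0,0],
    [0,0,0,0,0,0],
    [0,0,0,0,0,0],
    [0,0,0,0,0,0],
  ],
)

```text
time_s: 7.65
tcp_pos: [537.0, -101.5, 194.6]
tcp_rot: [2.62, -0.0, 1.321]
force: [0.4, 1.2, -5.9]
grip_width: 57.6
grasp_force: 28.0
```

```bash
python3 - <<'E'
from h import *
s=monitor.read_state(); p,R=cur(); print(s["time_s"],(p-slope(96.5,0))@S,s["force"],s["moment"],s["grip_width"],s["tau"].round(2))
E
```

```text
7.65 [  2.25826702  -2.23866549 113.73419911] [ 0.36187804  1.1572668  -5.88295065] [0.24774455 1.14083813 0.0058568 ] 57.60145895087791 [ -0.   -36.48  -1.35 -31.46   0.9   -3.24  -0.05]
```

About 5.4 N net on the left, so probably the heavier, but I have to feel the other. Put it back, 4 mm up the slope.

>>> step_arm(
  motion=[
    [0,0.01,0.03,0,0,0],
    [0,0,0.05,0,0,0],
    [0,0,0.05,0,0,0],
    [0,0,0.05,0,0,0],
    [0,0,0.045,0,0,0],
    [0,0,0.02,0,0,0],
    [0,0,0.012,0,0,0],
    [0,0,0,0,0,0],
  ],
)

```text
time_s: 8.65
tcp_pos: [590.2, -114.8, 107.4]
tcp_rot: [2.62, -0.0, 1.322]
force: [-0.1, 0.9, -5.9]
grip_width: 57.4
grasp_force: 28.0
```

```bash
python3 - <<'E'
from h import *
s=monitor.read_state(); p,R=cur(); print(s["time_s"],(p-slope(96.5,0))@S,s["force"])
E
```

```text
8.65 [ 6.09435272 -2.04342175 10.77321661] [-0.05807009  0.90272847 -5.85716686]
```

>>> step_arm(
  motion=[
    [0,0,0.002,0,0,0],
    [0,0,0.002,0,0,0],
    [0,0,0.001,0,0,0],
    [0,0,0,0,0,0],
    [0,0,0,0,0,0],
    [0,0,0,0,0,0],
    [0,0,0,0,0,0],
    [0,0,0,0,0,0],
  ],
)

```text
time_s: 9.65
tcp_pos: [590.9, -115.3, 106.8]
tcp_rot: [2.618, -0.0, 1.321]
force: [-9.1, 1.6, 7.5]
grip_width: 57.8
grasp_force: 28.0
```

Contact with the deck: the force is now upward. I open the jaw, then retreat along the normal.

>>> step_arm(
  motion=[
    [0,0,0,0,0,0],
    [0,0,0,0,0,0],
    [0,0,0,0,0,0],
    [0,0,0,0,0,0],
    [0,0,-0.04,0,0,0],
    [0,0,-0.08,0,0,0],
    [0,0,-0.12,0,0,0],
    [0,0,-0.06,0,0,0],
  ],
  jaw=0,
)

```text
time_s: 10.65
tcp_pos: [532.7, -100.1, 211.6]
tcp_rot: [2.618, -0.0, 1.321]
force: [0.9, -0.5, 0.8]
grip_width: 91.9
grasp_force: 0.0
```

```bash
python3 - <<'E'
from h import *
s=monitor.read_state(); p,R=cur(); print(s["time_s"],(p-slope(96.5,0))@S,s["force"])
f=eyes.grab_frame("wrist"); g=eyes.grab_frame("top")
for F in(f,g):
  for l in("case_left","case_right"): print(l,[(((d["position"]-RC)@RR).round(1).tolist(),round(d["p"],2)) for d in spotter.landmark_of(F,l)])
cv2.imwrite("pics/w2.png",np.hstack([f["frame"][:,100:400],cv2.resize(g["frame"][140:230,215:375],None,fx=3,fy=4.2667)])[:,:,::-1])
print(rows(p,R,slope(-90,125,2),tool(S),8).tolist())
E
```

```text
10.65 [  6.79923408  -1.89705383 130.70734807] [ 0.89774345 -0.46838765  0.84866071]
case_left [([6.3, 97.4, 97.2], 0.6)]
case_right [([-3.7, -87.6, 96.9], 0.74)]
case_left [([9.9, 98.2, 95.8], 0.76)]
case_right [([-226.8, -92.3, 46.2], 0.92), ([0.7, -89.6, 97.0], 0.68), ([-119.8, -299.6, 42.9], 0.57)]
[-0.0577, -0.0015, 0.0018, -0.0001, -0.0, -0.0001]
```

View pics/w2.png

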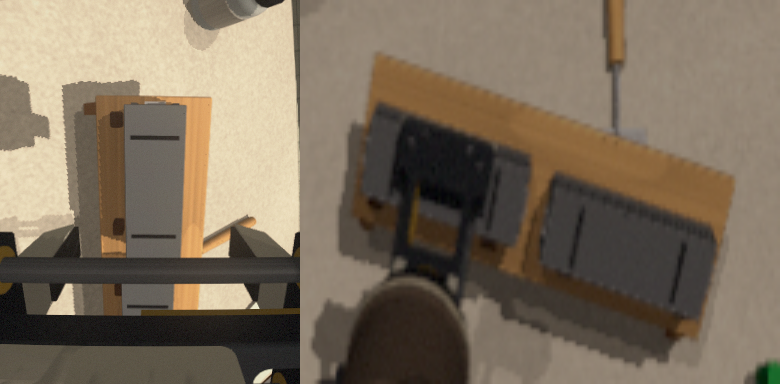

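Left case lies flat on the rack against or just above its stops. On to the right case.

>>> step_arm(
  motion=[
    [-0.058,-0.001,0,0,0,0],
    [-0.058,-0.001,0,0,0,0],
    [-0.058,-0.001,0,0,0,0],
    [-0.058,-0.001,0,0,0,0],
    [-0.058,-0.001,0,0,0,0],
    [-0.058,-0.001,0,0,0,0],
    [-0.058,-0.001,0,0,0,0],
    [-0.056,-0.001,0,0,0,0],
  ],
)

```text
time_s: 11.95
tcp_pos: [484.3, -279.4, 206.6]
tcp_rot: [2.622, -0.001, 1.321]
force: [-0.2, -0.8, 0.1]
grip_width: 91.8
grasp_force: 0.0
```

```bash
python3 - <<'E'
from h import *
s=monitor.read_state(); p,R=cur(); print(s["time_s"],(p-slope(-90,0))@S,s["force"],s["joints"].round(2))
f=eyes.grab_frame("wrist"); im=cv2.resize(f["frame"],None,fx=1.5,fy=1.5)
q=[project(f,slope(-90,45)+S@[a*29,b*80,0]) for a,b in((1,1),(1,-1),(-1,-1),(-1,1))]
cv2.polylines(im,[(np.array(q)*1.5).round().astype(int)],True,(255,0,0),1)
cv2.imwrite("pics/w3.png",im[:,:,::-1])
print(rows(p,R,slope(-90,10,1),tool(S),6).tolist())
E
```

```text
11.95 [  1.97537026  -1.1168091  127.76492885] [-0.16227888 -0.80301974  0.1100451 ] [ 1.07  0.13 -0.59  2.16 -0.15  0.38  0.38]
[0.0004, -0.0003, 0.0491, -0.0013, -0.0004, -0.0003]
```

View pics/w3.png

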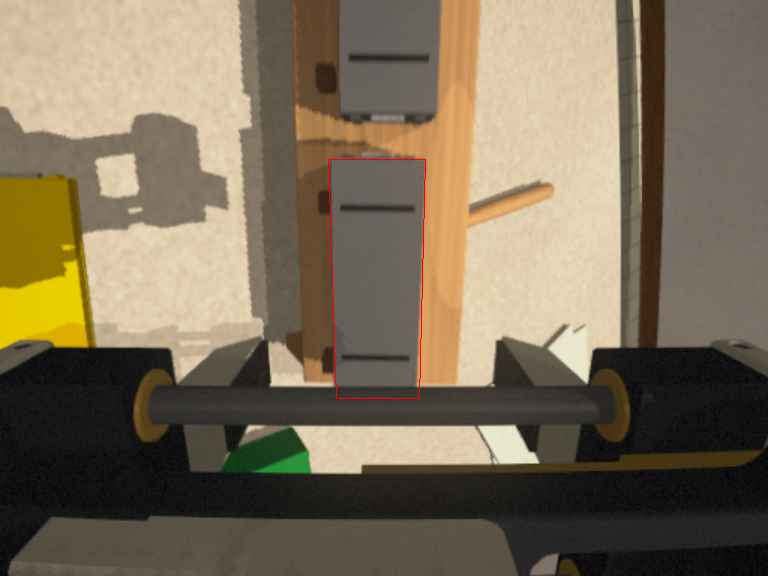

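The right case's lid (330-425, 158-398 px) fits the predicted box and the fingers straddle it. I descend and grip.

>>> step_arm(
  motion=[
    [0,0,0.049,-0.001,0,0],
    [0,0,0.049,-0.001,0,0],
    [0,0,0.049,-0.001,0,0],
    [0,0,0.049,-0.001,0,0],
    [0,0,0.049,-0.001,0,0],
    [0,0,0.047,0,0,0],
    [0,0,0,0,0,0],
    [0,0,0,0,0,0],
  ],
)

```text
time_s: 13.0
tcp_pos: [541.5, -293.0, 107.2]
tcp_rot: [2.618, -0.001, 1.322]
force: [-0.3, 1.1, -0.1]
grip_width: 91.9
grasp_force: 0.0
```

>>> step_arm(
  motion=[
    [0,0,0,0,0,0],
    [0,0,0,0,0,0],
    [0,0,0,0,0,0],
    [0,0,0,0,0,0],
    [0,0,0,0,0,0],
    [0,0,0,0,0,0],
    [0,0,0,0,0,0],
    [0,0,0,0,0,0],
  ],
  jaw=1,
  squeeze=28,
)

```text
time_s: 14.0
tcp_pos: [539.6, -293.2, 106.5]
tcp_rot: [2.621, -0.001, 1.321]
force: [-5.8, 1.8, 2.9]
grip_width: 57.5
grasp_force: 28.0
```

```bash
python3 - <<'E'
from h import *
s=monitor.read_state(); p,R=cur(); print(s["time_s"],(p-slope(-90,0))@S,s["force"])
E
```

```text
14.0 [ 1.2345992  -0.87598713 12.53066092] [-5.76891407  1.77473398  2.88128687]
```

>>> step_arm(
  motion=[
    [0,0,-0.02,0,0,0],
    [0,0,-0.04,0,0,0],
    [0,0,-0.045,0,0,0],
    [0,0,-0.045,0,0,0],
    [0,0,-0.045,0,0,0],
    [0,0,-0.045,0,0,0],
    [0,0,-0.02,0,0,0],
    [0,0,0,0,0,0],
  ],
)

```text
time_s: 15.0
tcp_pos: [490.7, -281.0, 197.9]
tcp_rot: [2.618, 0.0, 1.321]
force: [0.1, -0.1, -2.8]
grip_width: 58.1
grasp_force: 28.0
```

>>> step_arm(
  motion=[
    [0,0,0,0,0,0],
    [0,0,0,0,0,0],
    [0,0,0,0,0,0],
    [0,0,0,0,0,0],
    [0,0,0,0,0,0],
    [0,0,0,0,0,0],
    [0,0,0,0,0,0],
    [0,0,0,0,0,0],
  ],
)

```text
time_s: 16.0
tcp_pos: [490.9, -280.6, 197.4]
tcp_rot: [2.618, -0.001, 1.321]
force: [0.3, 1.1, -3.7]
grip_width: 57.2
grasp_force: 28.0
```

```bash
python3 - <<'E'
from h import *
s=monitor.read_state(); p,R=cur(); print(s["time_s"],(p-slope(-90,0))@S,s["force"])
f=eyes.grab_frame("top"); s=monitor.read_state(); print(s["force"])
E
```

```text
16.0 [  3.18279211  -0.62775928 116.45945332] [ 0.31913115  1.06455494 -3.71011329]
[-0.47062528 -0.48484291 -2.8906188 ]
```

The right case weighs about 3 N and the left about 5.7 N, so the left is heavier. I put the right one back.

>>> step_arm(
  motion=[
    [0,0.01,0.03,0,0,0],
    [0,0,0.05,0,0,0],
    [0,0,0.05,0,0,0],
    [0,0,0.05,0,0,0],
    [0,0,0.045,0,0,0],
    [0,0,0.02,0,0,0],
    [0,0,0.012,0,0,0],
    [0,0,0,0,0,0],
  ],
)

```text
time_s: 17.05
tcp_pos: [544.1, -294.1, 110.5]
tcp_rot: [2.618, -0.001, 1.321]
force: [0.2, 0.8, -3.6]
grip_width: 57.4
grasp_force: 28.0
```

>>> step_arm(
  motion=[
    [0,0,0.002,0,0,0],
    [0,0,0.002,0,0,0],
    [0,0,0.001,0,0,0],
    [0,0,0,0,0,0],
    [0,0,0,0,0,0],
    [0,0,0,0,0,0],
    [0,0,0,0,0,0],
    [0,0,0,0,0,0],
  ],
)

```text
time_s: 18.05
tcp_pos: [544.9, -294.6, 109.6]
tcp_rot: [2.617, 0.0, 1.321]
force: [-7.4, 2.2, 9.2]
grip_width: 57.9
grasp_force: 28.0
```

>>> step_arm(
  motion=[
    [0,0,0,0,0,0],
    [0,0,0,0,0,0],
    [0,0,0,0,0,0],
    [0,0,0,0,0,0],
    [0,0,-0.04,0,0,0],
    [0,0,-0.08,0,0,0],
    [0,0,-0.12,0,0,0],
    [0,0,-0.06,0,0,0],
  ],
  jaw=0,
)

```text
time_s: 19.05
tcp_pos: [486.6, -279.6, 214.3]
tcp_rot: [2.617, 0.001, 1.321]
force: [-0.8, -0.2, -0.7]
grip_width: 92.0
grasp_force: 0.0
```

>>> step_arm(
  motion=[
    [0.058,0,0,0,0,0],
    [0.058,0,0,0,0,0],
    [0.058,0,0,0,0,0],
    [0.058,0,0,0,0,0],
    [0.058,0,0,0,0,0],
    [0.058,0,0,0,0,0],
    [0.058,0,0,0,0,0],
    [0.056,0,0,0,0,0],
  ],
)

```text
time_s: 20.05
tcp_pos: [532.7, -99.6, 212.8]
tcp_rot: [2.618, -0.0, 1.322]
force: [0.8, 0.1, 0.7]
grip_width: 91.7
grasp_force: 0.0
```

```bash
python3 - <<'E'
from h import *
s=monitor.read_state(); p,R=cur(); print(s["time_s"],(p-slope(96.5,0))@S,s["force"])
f=eyes.grab_frame("wrist"); g=eyes.grab_frame("top")
for F in(f,g):
  for l in("case_left","case_right"): print(l,[(((d["position"]-RC)@RR).round(1).tolist(),round(d["p"],2)) for d in spotter.landmark_of(F,l)])
print(rows(p,R,slope(96.5,10,4),tool(S),6).tolist())
cv2.imwrite("pics/w4.png",np.hstack([f["frame"][:,100:400],cv2.resize(g["frame"][140:230,215:375],None,fx=3,fy=4.2667)])[:,:,::-1])
E
```

```text
20.05 [  7.33068     -1.4787672  131.78905891] [0.75908039 0.10146339 0.65552713]
case_left [([7.0, 98.3, 96.4], 0.88)]
case_right [([-2.3, -92.2, 98.9], 0.77)]
case_left [([5.4, 96.1, 94.0], 0.91)]
case_right [([-224.5, -93.7, 47.2], 0.88), ([-3.2, -90.2, 93.9], 0.72), ([-122.5, -297.0, 43.7], 0.7), ([149.5, -66.5, 2.6], 0.19)]
[0.0006, -0.0014, 0.0507, 0.0001, -0.0001, -0.0002]
```

View pics/w4.png

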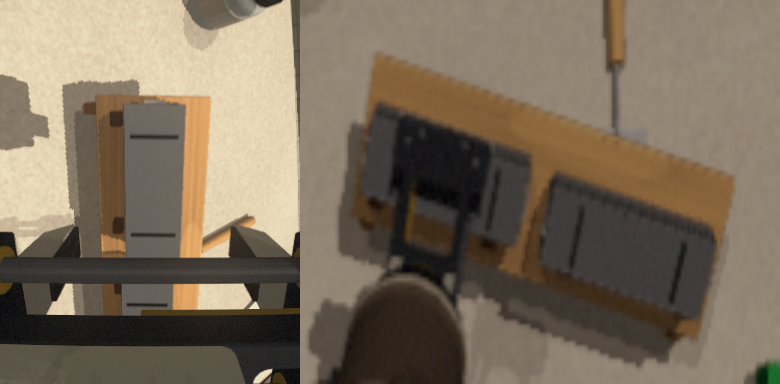

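Both cases are back in place. I take the left one again.

>>> step_arm(
  motion=[
    [0.001,-0.001,0.051,0,0,0],
    [0.001,-0.001,0.051,0,0,0],
    [0,-0.001,0.051,0,0,0],
    [0,-0.001,0.051,0,0,0],
    [0,-0.001,0.051,0,0,0],
    [0,0,0.047,0,0,0],
    [0,0,0,0,0,0],
    [0,0,0,0,0,0],
  ],
)

```text
time_s: 21.35
tcp_pos: [589.3, -114.6, 107.4]
tcp_rot: [2.618, -0.0, 1.321]
force: [0.4, 0.8, 0.5]
grip_width: 91.8
grasp_force: 0.0
```

>>> step_arm(
  motion=[
    [0,0,0,0,0,0],
    [0,0,0,0,0,0],
    [0,0,0,0,0,0],
    [0,0,0,0,0,0],
    [0,0,0,0,0,0],
    [0,0,0,0,0,0],
    [0,0,0,0,0,0],
    [0,0,0,0,0,0],
  ],
  jaw=1,
  squeeze=28,
)

```text
time_s: 22.35
tcp_pos: [589.6, -114.2, 107.2]
tcp_rot: [2.618, -0.0, 1.321]
force: [-3.8, 0.7, 6.1]
grip_width: 57.6
grasp_force: 28.0
```

```bash
python3 - <<'E'
from h import *
s=monitor.read_state(); p,R=cur(); print(s["time_s"],(p-slope(96.5,0))@S,s["force"])
E
```

```text
22.35 [ 5.38204307 -1.59040847 11.01401087] [-3.7708037   0.74987896  6.14276721]
```

>>> step_arm(
  motion=[
    [0,0,-0.02,0,0,0],
    [0,0,-0.05,0,0,0],
    [0,0,-0.07,0,0,0],
    [0,0,-0.07,0,0,0],
    [0,0,-0.07,0,0,0],
    [0,0,-0.05,0,0,0],
    [0,0,-0.02,0,0,0],
    [0,0,0,0,0,0],
  ],
)

```text
time_s: 23.35
tcp_pos: [520.6, -97.2, 227.7]
tcp_rot: [2.62, 0.0, 1.321]
force: [0.1, -0.4, -6.3]
grip_width: 57.5
grasp_force: 28.0
```

```bash
python3 - <<'E'
from h import *
s=monitor.read_state(); p,R=cur(); print(s["time_s"],p,s["force"],s["joints"].round(2))
T=tool(Ro.from_euler('z',.245).as_matrix())
print(rows(p,R,np.array([474,250,160.]),T,12).tolist())
E
```

```text
23.35 [520.63510498 -97.20949786 227.68655705] [ 0.1051237  -0.42227157 -6.32294088] [ 0.75  0.03 -0.75  2.2   0.35  0.44 -0.53]
[0.0734, -0.0147, 0.0089, 0.0852, 0.0216, -0.0806]
```

>>> step_arm(
  motion=[
    [0.0735,-0.0145,0.009,0.085,0.0215,-0.08],
    [0.0735,-0.0145,0.009,0.085,0.0215,-0.08],
    [0.0735,-0.0145,0.009,0.085,0.0215,-0.08],
    [0.0735,-0.0145,0.009,0.085,0.0215,-0.08],
    [0.0735,-0.0145,0.009,0.085,0.0215,-0.08],
    [0.0735,-0.0145,0.009,0.085,0.0215,-0.08],
    [0.0735,-0.0145,0.009,0.085,0.0215,-0.08],
    [0.0735,-0.0145,0.009,0.085,0.0215,-0.08],
  ],
)

```text
time_s: 24.35
tcp_pos: [514.0, 138.6, 178.3]
tcp_rot: [2.969, 0.029, 1.651]
force: [-0.6, 0.4, -5.1]
grip_width: 57.4
grasp_force: 28.0
```

>>> step_arm(
  motion=[
    [0.0735,-0.0145,0.009,0.085,0.0215,-0.08],
    [0.0735,-0.0145,0.009,0.085,0.0215,-0.08],
    [0.0735,-0.0145,0.009,0.085,0.0215,-0.08],
    [0.0735,-0.0145,0.009,0.085,0.0215,-0.08],
    [0,0,0,0,0,0],
    [0,0,0,0,0,0],
    [0,0,0,0,0,0],
    [0,0,0,0,0,0],
  ],
)

```text
time_s: 25.35
tcp_pos: [477.0, 250.1, 160.6]
tcp_rot: [3.138, 0.0, 1.812]
force: [0.0, 0.6, -5.7]
grip_width: 57.5
grasp_force: 28.0
```

```bash
python3 - <<'E'
from h import *
s=monitor.read_state(); p,R=cur(); print(s["time_s"],p,s["tcp_rot"],s["force"],s["grip_width"])
M=Ro.from_euler('z',.245).as_matrix()
f=eyes.grab_frame("wrist")
for F in(f,eyes.grab_frame("side"),eyes.grab_frame("top")):
  print([(d["position"].round().tolist(),round(d["p"],2)) for d in spotter.landmark_of(F,"mat")], [(d["position"].round().tolist(),round(d["p"],2)) for d in spotter.landmark_of(F,"board")])
print(rows(p,R,np.array([474,250,50.]),tool(M),7).tolist())
im=cv2.resize(f["frame"],None,fx=1.5,fy=1.5)
q=[project(f,np.array([474,250,27])+M@[a*70,b*110,0]) for a,b in((1,1),(1,-1),(-1,-1),(-1,1))]
cv2.polylines(im,[(np.array(q)*1.5).round().astype(int)],True,(255,0,0),1)
cv2.imwrite("pics/w5.png",im[:,:,::-1])
E
```

```text
25.35 [477.01409425 250.0925454  160.61696468] [3.13817145e+00 4.92828399e-04 1.81163459e+00] [ 0.04311274  0.60026021 -5.70755819] 57.46408502019004
[] []Traceback (most recent call last):
  File "<stdin>", line 6, in <module>
AttributeError: 'list' object has no attribute 'round'. Did you mean: 'count'?
```

```bash
python3 - <<'E'
from h import *
p,R=cur()
M=Ro.from_euler('z',.245).as_matrix()
f=eyes.grab_frame("wrist"); g=eyes.grab_frame("side")
for F in(g,eyes.grab_frame("top")):
  print([[(np.round(d["position"]).tolist(),round(d["p"],2)) for d in spotter.landmark_of(F,l)] for l in("mat","board")])
print(rows(p,R,np.array([474,250,50.]),tool(M),7).tolist())
o=[]
for F in(f,g):
  im=F["frame"].copy()
  q=[project(F,np.array([474,250,27])+M@[a*70,b*110,0]) for a,b in((1,1),(1,-1),(-1,-1),(-1,1))]
  cv2.polylines(im,[np.array(q).round().astype(int)],True,(255,0,0),1); o.append(im)
cv2.imwrite("pics/w5.png",np.hstack([o[0],o[1][:,100:380]])[:,:,::-1])
E
```

```text
[[([476.0, 249.0, 31.0], 0.65)], [([518.0, 267.0, -2.0], 0.62)]]
[[], []]
[-0.0, -0.0011, 0.0395, 0.0009, -0.0, -0.0009]
```

View pics/w5.png

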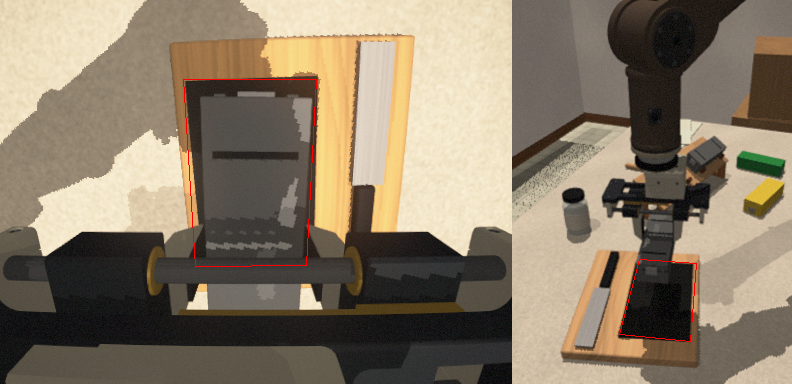

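The projected mat outline matches the mat in both views (wrist 183-318 px across, side view too), and the case hangs over it, parallel and clear of the knife. I lower it.

>>> step_arm(
  motion=[
    [0,-0.001,0.04,0.001,0,-0.001],
    [0,-0.001,0.04,0.001,0,-0.001],
    [0,-0.001,0.04,0.001,0,-0.001],
    [0,-0.001,0.04,0.001,0,-0.001],
    [0,-0.001,0.04,0.001,0,-0.001],
    [0,-0.001,0.04,0.001,0,-0.001],
    [0,-0.001,0.03,0.001,0,-0.001],
    [0,0,0,0,0,0],
  ],
)

```text
time_s: 27.0
tcp_pos: [473.6, 249.9, 51.7]
tcp_rot: [-3.139, 0.0, 1.817]
force: [0.5, -0.0, -5.6]
grip_width: 57.3
grasp_force: 28.0
```

>>> step_arm(
  motion=[
    [0,0,0.005,0,0,0],
    [0,0,0.005,0,0,0],
    [0,0,0.005,0,0,0],
    [0,0,0.003,0,0,0],
    [0,0,0.003,0,0,0],
    [0,0,0.003,0,0,0],
    [0,0,0,0,0,0],
    [0,0,0,0,0,0],
  ],
)

```text
time_s: 28.0
tcp_pos: [474.1, 250.3, 43.0]
tcp_rot: [-3.141, -0.0, 1.816]
force: [0.3, 0.6, -6.7]
grip_width: 57.7
grasp_force: 28.0
```

>>> step_arm(
  motion=[
    [0,0,0.003,0,0,0],
    [0,0,0.003,0,0,0],
    [0,0,0.003,0,0,0],
    [0,0,0.002,0,0,0],
    [0,0,0,0,0,0],
    [0,0,0,0,0,0],
    [0,0,0,0,0,0],
    [0,0,0,0,0,0],
  ],
)

```text
time_s: 29.0
tcp_pos: [474.1, 250.2, 39.0]
tcp_rot: [-3.141, 0.0, 1.816]
force: [-3.7, -2.8, 6.1]
grip_width: 57.2
grasp_force: 28.0
```

Contact, with the mat bearing the case. I release and retreat straight up.

>>> step_arm(
  motion=[
    [0,0,0,0,0,0],
    [0,0,0,0,0,0],
    [0,0,0,0,0,0],
    [0,0,0,0,0,0],
    [0,0,0,0,0,0],
    [0,0,-0.02,0,0,0],
    [0,0,-0.05,0,0,0],
    [0,0,-0.1,0,0,0],
  ],
  jaw=0,
)

```text
time_s: 30.0
tcp_pos: [473.5, 249.9, 107.6]
tcp_rot: [-3.139, 0.0, 1.817]
force: [1.2, 0.3, 0.6]
grip_width: 91.9
grasp_force: 0.0
```

>>> step_arm(
  motion=[
    [0,0,-0.1,0,0,0],
    [0,0,-0.1,0,0,0],
    [0,0,-0.1,0,0,0],
    [0,0,-0.05,0,0,0],
    [0,0,0,0,0,0],
    [0,0,0,0,0,0],
    [0,0,0,0,0,0],
    [0,0,0,0,0,0],
  ],
)

```text
time_s: 31.0
tcp_pos: [473.9, 250.1, 245.9]
tcp_rot: [-3.14, -0.0, 1.817]
force: [0.2, -0.6, 0.9]
grip_width: 91.8
grasp_force: 0.0
```

```bash
python3 - <<'E'
from h import *
s=monitor.read_state(); print(s["time_s"],s["tcp_pos"],s["force"],s["grip_width"])
f=eyes.grab_frame("wrist"); g=eyes.grab_frame("side")
for F in(f,g):
  for l in("case_left","case_right","knife","jar"): print(l,[(np.round(d["position"]).tolist(),round(d["p"],2)) for d in spotter.landmark_of(F,l)])
cv2.imwrite("pics/w6.png",np.hstack([f["frame"],g["frame"][:,100:380]])[:,:,::-1])
E
```

```text
31.0 [473.87932156 250.06567016 245.94511128] [ 0.16501339 -0.58183717  0.94225094] 91.76407993980037
case_left [([476.0, 252.0, 26.0], 0.93)]
case_right []
knife [([597.0, 287.0, 24.0], 0.81)]
jar []
case_left [([470.0, 252.0, 24.0], 0.9)]
case_right [([376.0, -463.0, 46.0], 0.95), ([542.0, -291.0, 94.0], 0.63)]
knife [([598.0, 288.0, 22.0], 0.62), ([597.0, -106.0, 96.0], 0.45)]
jar [([798.0, 73.0, 1.0], 0.75)]
```

View pics/w6.png

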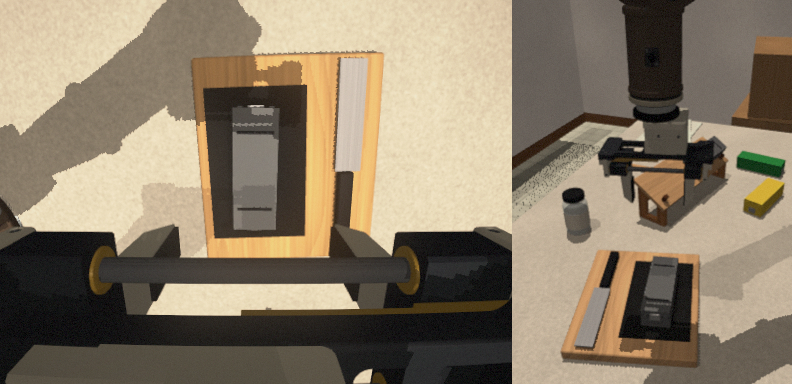

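The heavy case is flat, centred and parallel on the mat (wrist view 233-278, 105-230 px). The knife and jar have not moved, and the right case is on the rack at (542,-291,94).

```bash
python3 -c "
from h import *
print(ticket.hand_in())"
```

```text
the job is handed in; nothing more can be done
None
```

I handed the job in after about 31 s of the allowed 72 s: the left case was the heavier (about 5.7 N against 3 N) and now lies flat and centred on the mat, the lighter right case is back in its place on the rack, and the knife and jar did not move; I did not re-measure the turner at the end, and the hand-in returned no verdict.

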